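# Pack the sample caddy

## Robot

A 6-joint arm with a two-finger parallel gripper is mounted at the origin on the work surface. World frame = base frame: x ahead of the robot, y to its left, z up, the work surface at z = 0. Lengths are in mm, angles in rad, forces in N, time in s.
With the tool pointing down it reaches from about 275 to 1000 mm from the base axis. Payload 8.4 kg.
Tool frame: the origin (TCP) lies on the centre line of the jaws, within the pads' length; the fingertips stand 17 mm ahead of it and the grasp point (between the pads) lies 2 mm behind it (r.tcp_to_tips is the z of the fingertips in the tool frame, in mm); z points along the fingers, y is the direction in which the jaws open and shut (so a half turn about z gives the same grasp; the last joint's range is limited). The gripper opens to 85 mm and grips with 20 to 120 N. Pads are 22 mm wide; open, the fingers measure 114 mm over their backs; the gripper's body (76 mm by 85 mm) begins 54 mm behind the grasp point. The pads swing forward as they close: fully open they stand 13 mm farther back than shut.
Start: joints at [-1.148, 0.353, 1.633, -0, 1.155, -0.002], TCP at [257.586, -569.454, 248.281] pointing down, gripper open.
Joint ranges: [-2.63, 2.63], [-0.92, 2.1], [0.06, 2.66], [-1.3, 4.44], [0, 2.69], [-3.02, 3.02]. Speed limits (rad/s): [2.22, 2.22, 2.79, 3.14, 3.14, 3.14].

## Interface

Orientations are given as [roll, pitch, yaw] about the fixed x, y, z axes, in that order (R = Rz(yaw) Ry(pitch) Rx(roll)).
In Python, from rig import r, cams, job gives the robot as it stands.
- The arm moves only by the tool drive_tool, never from a script. Its argument "deltas" is a list of rows, each a list of 4 numbers: the shift along the tool's x, y, z in cm, then the turn about the tool's z in rad. In form: [[x, y, z, roll], ...]. A call has 1 to 12 rows; each row shifts and turns the commanded pose from where the row before left it, along the tool's axes as they then stand; what a row does not reach is not made up. A row lasts 1/12 s, in which the tool goes at most 41.7 mm and 7.16 degrees, less where a joint would pass 70% of its speed; a pose out of reach is approached as far as the arm can. A call with a gripper value outside its range is refused whole. "jaw" is the closure, from 0 (fully open) to 1 (shut), set as the call begins (left out, the last holds). The fingers move at their own pace and stop on an object; "force" is the grip in N (left out, the last holds). Time passes only in rows, so rows that do not move let the fingers close. It gives the time, the measured TCP pose, the force and the opening at its end, in the units of the state.
- r.sense(): the state, without advancing time (a new reading comes with each control period).
- cams.grab_frame(name): name is "scene" or "top" or "wrist"; returns (picture, depth): 384x512x3 uint8, red, green, blue; 384x512 float32, mm along the optical axis (not along the pixel's ray), 0 where there is no reading.
- cams.camera_params(name): a dict with "fx", "fy", "cx", "cy" (pixels), "R" (3x3) and "t" (3): a world point X has camera coordinates R X + t. Camera axes: x right, y down, z forward; pixel columns grow to the right and rows downward; lengths in mm; the calibration is good to about 2 mm. A picture is of the moment at which its call begins: read the wrist's pose just before it. camera_params takes no time and is no camera call; for the wrist camera it gives the pose at the moment of the call.
- job.sign_off(): hands the job in, once; it reports no verdict.
The state is a dict: "clock": time; "qpos": joint angles; "qvel": joint speeds; "joint_efforts": joint torques, N m; "eef_pos": TCP position; "tcp_rot": TCP orientation; "contact_force": force on the tool from outside, world axes, zero at the start; "wrist_torque": the same for the moment, N m; "opening": opening from 0.0 (shut) to 1.0 (fully open).
Only numpy, scipy, OpenCV 4.12 (cv2) and the standard library are available. Lean on these libraries where they do the work, as an engineer would, in place of code of your own. Each camera call takes 0.05 s, during which the arm holds its last target. There are 200 camera calls.

## Task

Pack the four capped sample bottles into the white caddy, each standing upright on the floor of the compartment made for it: the square bottle in the square well, and the small, medium and large round bottles in the small, medium and large round wells. The two open bottles without caps do not belong: leave them standing where they are.

Things in the scene. Friction and masses are not known exactly. Their poses are not given: they have to be found in the camera images.
- bottle_small: capped amber glass sample bottle, round, 26 mm in diameter, 66 mm tall over all, white ribbed screw cap 18 mm high and as wide as the bottle, white paper label; stands on the bench at the start. The smallest, about 35 g. Origin: centre of its underside; z up when it stands.
- bottle_medium: capped amber glass sample bottle, round, 36 mm in diameter, 74 mm tall over all, white ribbed screw cap 18 mm high and as wide as the bottle, white paper label; stands on the bench at the start. Middle size, about 70 g. Origin: centre of its underside; z up when it stands.
- bottle_large: capped amber glass sample bottle, round, 46 mm in diameter, 86 mm tall over all, white ribbed screw cap 18 mm high and as wide as the bottle, white paper label; stands on the bench at the start. The biggest, about 130 g. Origin: centre of its underside; z up when it stands.
- bottle_square: capped amber glass sample bottle, square in plan, 36 x 36 mm up to 59 mm height, 74 mm tall over all, white ribbed screw cap round, 35 mm in diameter and 15 mm high, over the square body, white paper label; stands on the bench at the start. About 80 g; its x and y axes are square to its sides. Origin: centre of its underside; z up when it stands.
- open_round: round amber glass bottle without a cap, 36 mm in diameter, 69 mm tall, with a bare narrow open neck (29 mm wide). Does not belong in the caddy. Origin: centre of its underside; z up when it stands.
- open_square: square amber glass bottle without a cap, 36 x 36 mm, 69 mm tall, with a bare narrow open neck (29 mm wide). Does not belong in the caddy. Origin: centre of its underside; z up when it stands.
- well_small: light grey compartment block of the white caddy, 74 x 74 x 30 mm, fixed, with one round 42 mm wide well in the middle of its top, 22 mm deep (floor 8 mm above the block's underside). Origin: centre of the underside, 4 mm above the bench; z up. The four blocks stand in one row along their y, 75 mm apart, in any order, tops 34 mm above the bench; the caddy's rim is lower.
- well_medium: light grey compartment block of the white caddy, 74 x 74 x 30 mm, fixed, with one round 52 mm wide well in the middle of its top, 22 mm deep (floor 8 mm above the block's underside). Origin: centre of the underside, 4 mm above the bench; z up. The four blocks stand in one row along their y, 75 mm apart, in any order, tops 34 mm above the bench; the caddy's rim is lower.
- well_large: light grey compartment block of the white caddy, 74 x 74 x 30 mm, fixed, with one round 62 mm wide well in the middle of its top, 22 mm deep (floor 8 mm above the block's underside). Origin: centre of the underside, 4 mm above the bench; z up. The four blocks stand in one row along their y, 75 mm apart, in any order, tops 34 mm above the bench; the caddy's rim is lower.
- well_square: light grey compartment block of the white caddy, 74 x 74 x 30 mm, fixed, with one square 52 x 52 mm (sides along the block's) well in the middle of its top, 22 mm deep (floor 8 mm above the block's underside). Origin: centre of the underside, 4 mm above the bench; z up. The four blocks stand in one row along their y, 75 mm apart, in any order, tops 34 mm above the bench; the caddy's rim is lower.
Mind the look-alikes: they are no part of the job. What is shaped like the bottle_small but blue is not meant.

How it is judged (in metres and radians):
At the end, for the whole second after the job is handed in: Each capped bottle stands at rest on the floor of its own well (underside 4 to 14 mm above the block's), within 11 mm of its centre (square one: 14 mm), tilted under 0.15 rad; both open bottles stand upright (under 0.15 rad) within 30 mm of where they began (horizontal distance between bottle_small and well_small below 0.011 m and z of bottle_small in the frame of well_small between 0.004 and 0.014 m and angle between each of bottle_small, bottle_medium, bottle_large, bottle_square, open_round, open_square's own z axis and vertical below 0.15 rad and linear speed of each of bottle_small, bottle_medium, bottle_large, bottle_square below 0.02 m/s and horizontal distance between bottle_medium and well_medium below 0.011 m and z of bottle_medium in the frame of well_medium between 0.004 and 0.014 m and horizontal distance between bottle_large and well_large below 0.011 m and z of bottle_large in the frame of well_large between 0.004 and 0.014 m and horizontal distance between bottle_square and well_square below 0.014 m and z of bottle_square in the frame of well_square between 0.004 and 0.014 m and distance of each of open_round, open_square from where it was at the start of the episode below 0.03 m); the robot touches nothing.
It fails at once if the round open bottle is moved more than 30 mm or knocked over (distance of open_round from where it was at the start of the episode above 0.03 m or angle between open_round's own z axis and vertical above 0.5 rad).
It fails at once if the square open bottle is moved more than 30 mm or knocked over (distance of open_square from where it was at the start of the episode above 0.03 m or angle between open_square's own z axis and vertical above 0.5 rad).
It also fails if it takes over 99 s, if anything falls off the work surface, if the arm or the gripper's body presses on something with over 40 N, if the wrist force passes 120 N, or if a joint passes its speed limit or range.

## Working session

There is one attempt and no reset: what is moved stays moved. The work goes in short steps, Python scripts to look and compute and a tool call to move; the robot and the scene stay as the last step left them, time stands still between calls to the robot, and variables do not carry over. Pictures are saved under pics/ and viewed, about 12 in all and at most 16, crops included, and the job is handed in when it is done.

Besides the shell and the picture viewer there is one more tool, called after "Emit:" in YAML: its name, and indented under it one key for each argument. drive_tool: Moves the arm, as the interface text tells. Its arguments: {"type":"object","properties":{"deltas":{"type":"array"},"jaw":{"type":"number"},"force":{"type":"number"}},"required":["deltas"]}

```bash
ls; mkdir -p pics; cat > h.py <<'E'
import numpy as np, cv2
from rig import r, cams, job
def grab(n):
    p=cams.camera_params(n); im,d=cams.grab_frame(n); return im,d,p
def world(p,d):
    v,u=np.mgrid[:384,:512]
    c=np.stack([(u-p['cx'])/p['fx']*d,(v-p['cy'])/p['fy']*d,d],-1)
    return (c-np.array(p['t']))@np.array(p['R'])
def ray(p,u,v,z):
    R=np.array(p['R']);t=np.array(p['t']);o=-R.T@t
    w=R.T@np.array([(u-p['cx'])/p['fx'],(v-p['cy'])/p['fy'],1]);return o+w*(z-o[2])/w[2]
E
python3 - <<'E'
from h import *
print(r.sense())
for n in('top','scene'):
    im,d,p=grab(n); cv2.imwrite(f'pics/{n}0.png',im[...,::-1]); np.savez(f'{n}0.npz',im=im,d=d,**p)
    print(n,p)
E
```

```text
pics
{'clock': 0.0, 'qpos': array([-1.14835958e+00,  3.53612794e-01,  1.63416104e+00,  2.68323935e-05,
        1.15516230e+00, -2.38620456e-03]), 'qvel': array([-0.00150629,  0.00157976,  0.0006758 ,  0.00059189,  0.00015386,
       -0.00044795]), 'joint_efforts': array([ 4.83591175e-04, -6.05254626e+01, -3.42071271e+01,  9.51342327e-05,
        9.63197846e-03,  1.22656675e-05]), 'eef_pos': array([ 257.42859016, -569.02368718,  247.57221719]), 'tcp_rot': array([-3.14024923e+00, -2.77390817e-05,  4.24812078e-01]), 'contact_force': array([-0.92674545,  0.42493365, -0.13840332]), 'wrist_torque': array([-0.02999073, -0.0136252 , -0.04975474]), 'opening': 0.9992392443076413}
top {'fx': 448.05186835465935, 'fy': 448.05186835465935, 'cx': 260.4827490511998, 'cy': 193.52380301091122, 'R': array([[-0.00601094, -0.99962003, -0.02690102],
       [-0.98461701,  0.01061414, -0.17440379],
       [ 0.17462306,  0.02543888, -0.98430669]]), 't': array([  3.28573083, 557.4540394 , 806.65301082])}
scene {'fx': 491.15767963728644, 'fy': 491.15767963728644, 'cx': 260.0358937821896, 'cy': 187.01543537365893, 'R': array([[ 0.62114349,  0.78367453, -0.00591579],
       [ 0.53045137, -0.42597048, -0.73291916],
       [-0.57689003,  0.45210992, -0.68029002]]), 't': array([-322.78121762, -272.90903687, 1327.15031905])}
```

View pics/top0.png

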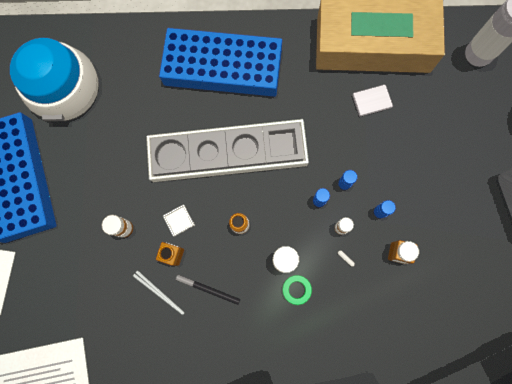

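View pics/scene0.png

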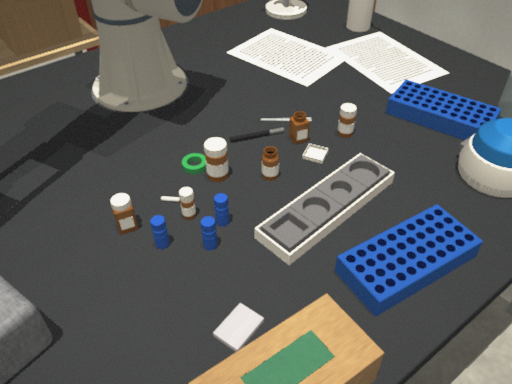

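The top view shows the white caps: medium (112,226), large (286,260), small (344,226) and square (406,252). The wells from left to right are large (170,154), small (207,150), medium (245,146) and square (283,142). The open bottles are at (239,224) and (170,253), and the blue look-alikes are near the small bottle.

```bash
python3 - <<'E'
from h import *
f=np.load('top0.npz');im=f['im'];d=f['d'];p={k:f[k] for k in('fx','fy','cx','cy','R','t')}
W=world(p,d)
hsv=cv2.cvtColor(im,cv2.COLOR_RGB2HSV)
m=((hsv[...,1]<60)&(hsv[...,2]>150)).astype(np.uint8)
for n,u,v,h in(('med',112,226,74),('large',286,260,86),('small',344,226,66),('square',406,252,74)):
    z=W[v-25:v+25,u-25:u+25]; mm=np.abs(z[...,2]-h)<7
    pts=z[mm]; vv,uu=np.nonzero(mm)
    (c,rad)=cv2.minEnclosingCircle(np.stack([uu+u-25,vv+v-25],-1).astype(np.float32))
    print(n,len(pts),np.median(pts[:,2]),pts[:,:2].mean(0).round(1),'circ',ray(p,*c,h).round(1),'diam',2*rad*W.dtype.type(d[v,u])/p['fx'])
for n,u,v in(('or',239,224),('os',170,253)):
    z=W[v-25:v+25,u-25:u+25].reshape(-1,3);z=z[(z[:,2]>60)&(z[:,2]<80)];print(n,len(z),(z.max(0)+z.min(0))[:2]/2,np.ptp(z,0))
# blue caps
bl=((hsv[...,0]>105)&(hsv[...,0]<130)&(hsv[...,1]>120)&(W[...,2]>55)&(W[...,2]<75)).astype(np.uint8)
k,l,s,c=cv2.connectedComponentsWithStats(bl)
for i in range(1,k):
    if 20<s[i,4]<500: print('blue',c[i],ray(p,*c[i],64).round(1),s[i,4])
# caddy top: points with z ~34
q=(np.abs(W[...,2]-34)<5)&(np.mgrid[:384,:512][1]>140)&(np.mgrid[:384,:512][1]<312)&(np.mgrid[:384,:512][0]>115)&(np.mgrid[:384,:512][0]<185)
P=W[q][:,:2].astype(np.float32); print('caddy',cv2.minAreaRect(P),np.median(W[q][:,2]))
# wells floors z~12
for n,u,v in(('L',170,154),('S',207,150),('M',245,146),('Q',283,142)):
    z=W[v-22:v+22,u-22:u+22]; mm=(np.abs(z[...,2]-12)<5).astype(np.uint8)
    k,l,s,c=cv2.connectedComponentsWithStats(mm); i=1+np.argmax(s[1:,4]); pts=z[l==i]
    print(n,s[i,4],((pts.max(0)+pts.min(0))/2).round(1),np.ptp(pts,0).round(1))
E
```

```text
med 304 74.19281152316746 [497.9 273. ] circ [497.9 272.7  74. ] diam 37.80438254068249
large 520 86.06926429868045 [432.3 -46.2] circ [432.2 -46.1  86. ] diam 45.61023007814875
small 171 65.94699401002424 [ 497.5 -155.5] circ [ 511.8 -138.3   66. ] diam 78.2385973339433
square 307 74.21696849532916 [ 445.4 -266.8] circ [ 445.5 -266.6   74. ] diam 36.47368986383713
or 90 [502.40695195  40.96443961] [27.10711165 27.98270036 13.10761402]
os 96 [445.21487961 173.36700408] [25.59502252 28.13231639 11.53481449]
blue [349.16149068 176.96273292] [ 584.6 -168.6   64. ] 161
blue [322.00621118 195.37888199] [ 550.1 -116.7   64. ] 161
blue [387.28323699 207.17919075] [ 526.6 -236.5   64. ] 173
caddy ((652.0751953125, 66.64899444580078), (90.09998321533203, 315.5254821777344), 5.364731788635254) 33.97436065152887
L 619 [644.7 181.1  12.4] [57.5 57.   9.2]
S 278 [652.1 105.9  12.5] [36.7 37.4  8.7]
M 445 [659.9  30.6  12.3] [46.  49.   9.4]
Q 578 [666.4 -45.6  12.2] [51.5 54.3  9.3]
```

Emit:
drive_tool:
  deltas:
    - [0, 0, 0, -0.1146]
    - [0, 0, 0, -0.1146]
    - [0, 0, 0, -0.1146]
    - [0, 0, 0, -0.1146]
    - [0, 0, 0, -0.1146]
    - [0, 0, 0, -0.1146]
    - [0, 0, 0, -0.1146]
    - [0, 0, 0, -0.1146]
    - [0, 0, 0, -0.1146]
    - [0, 0, 0, -0.1146]

```text
clock: 0.93
eef_pos: [257.5, -569.2, 247.9]
tcp_rot: [-3.141, -0.001, 1.576]
contact_force: [0.2, 1.0, -0.5]
opening: 1.007
```

Emit:
drive_tool:
  deltas:
    - [3, 1.8, 0.5, 0]
    - [3, 1.8, 0.5, 0]
    - [3, 1.8, 0.5, 0]
    - [3, 1.8, 0.5, 0]
    - [3, 1.8, 0.5, 0]
    - [3, 1.8, 0.5, 0]
    - [3, 1.8, 0.5, 0]
    - [3, 1.8, 0.5, 0]
    - [3, 1.8, 0.5, 0]
    - [3.2, 2.4, 0.5, 0]
    - [0, 0, 0, 0]

```text
clock: 1.85
eef_pos: [446.0, -262.5, 197.3]
tcp_rot: [-3.142, -0.002, 1.574]
contact_force: [-0.4, -0.3, 0.2]
opening: 1.0
```

```bash
cat >> h.py <<'E'
def go(x,y,z):
    s=r.sense();a=s['tcp_rot'][2];p=s['eef_pos'];dx,dy,dz=x-p[0],y-p[1],z-p[2]
    print('tool cm',np.round([(dx*np.cos(a)+dy*np.sin(a))/10,(dx*np.sin(a)-dy*np.cos(a))/10,-dz/10],2),'pos',p.round(1),'rot',s['tcp_rot'].round(3),'t',round(s['clock'],2))
def top(W,x,y,h,R=40):  # centre of level face at height h near x,y
    q=(np.hypot(W[...,0]-x,W[...,1]-y)<R)&(np.abs(W[...,2]-h)<3)
    k,l,s,c=cv2.connectedComponentsWithStats(q.astype(np.uint8));i=1+np.argmax(s[1:,4]);P=W[l==i]
    return ((P.max(0)+P.min(0))/2).round(1),P.mean(0).round(1),np.ptp(P,axis=0).round(1),s[i,4]
E
python3 - <<'E'
from h import *
im,d,p=grab('wrist');cv2.imwrite('pics/w1.png',im[...,::-1]);W=world(p,d);np.savez('w1.npz',im=im,d=d,W=W)
go(445.5,-266.8,200)
print(top(W,445,-267,74))
f=np.load('top0.npz');p={k:f[k] for k in('fx','fy','cx','cy','R','t')};W=world(p,f['d'])
for a in((497,-156,66,25),(445,-267,74,40),(498,273,74,40),(432,-46,86,40)): print(top(W,*a))
E
```

```text
tool cm [-0.22  0.07 -0.24] pos [ 444.8 -264.6  197.6] rot [-3.141e+00 -1.000e-03  1.575e+00] t 1.9
(array([ 444.7, -265.8,   72.7]), array([ 445. , -265.4,   72.4]), array([33.6, 34. ,  3.4]), np.int32(1215))
(array([ 495. , -158.1,   66.1]), array([ 495.1, -158.3,   66.1]), array([24.3, 23.8,  5.7]), np.int32(149))
(array([ 446.4, -267.5,   74. ]), array([ 445.4, -267.2,   74.2]), array([34.1, 33.9,  5.9]), np.int32(284))
(array([498.8, 274.2,  74. ]), array([498.5, 273.5,  74.2]), array([33.6, 35.6,  5.9]), np.int32(272))
(array([432.4, -46.1,  86. ]), array([432.4, -46.2,  86. ]), array([42.4, 44.6,  6. ]), np.int32(503))
```

View pics/w1.png

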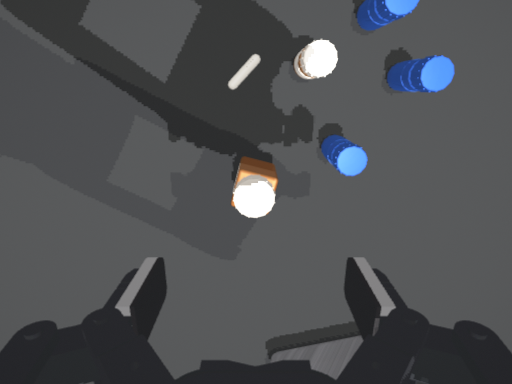

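The wrist view shows the square bottle centred at about (254,195), its body turned slightly. I'll measure its yaw from the points on its sides.

```bash
python3 - <<'E'
from h import *
f=np.load('w1.npz');W=f['W']
q=(np.hypot(W[...,0]-445,W[...,1]+266)<32)
for a,b in((50,59),(15,55)):
    P=W[q&(W[...,2]>a)&(W[...,2]<b)];print(len(P),cv2.minAreaRect(P[:,:2].astype(np.float32)),P[:,:2].min(0),P[:,:2].max(0))
t=np.load('top0.npz');p={k:t[k] for k in('fx','fy','cx','cy','R','t')};T=world(p,t['d'])
q=(np.hypot(T[...,0]-445,T[...,1]+266)<32)&(T[...,2]>10)&(T[...,2]<60);P=T[q];print(len(P),cv2.minAreaRect(P[:,:2].astype(np.float32)))
E
```

```text
331 ((445.02606201171875, -265.30120849609375), (35.456626892089844, 35.68417739868164), 75.56977081298828) [ 423.74051539 -286.28846776] [ 465.71726191 -244.86794723]
425 ((445.00958251953125, -264.4623107910156), (33.86774826049805, 36.123931884765625), 75.5229721069336) [ 423.74051539 -276.4600596 ] [ 465.71726191 -244.73837831]
225 ((445.393798828125, -267.26861572265625), (36.684043884277344, 35.941558837890625), 75.49154663085938)
```

Emit:
drive_tool:
  deltas:
    - [0, 0, 0, 0.0857]
    - [0, 0, 0, 0.0857]
    - [0, 0, 0, 0.0857]
    - [-0.15, 0.1, 2, 0]
    - [0, 0, 3, 0]
    - [0, 0, 3, 0]
    - [0, 0, 3, 0]
    - [0, 0, 2, 0]
    - [0, 0, 1.5, 0]
    - [0, 0, 0.8, 0]
    - [0, 0, 0, 0]

```text
clock: 2.82
eef_pos: [442.8, -269.2, 43.7]
tcp_rot: [-3.139, -0.001, 1.313]
contact_force: [0.3, -0.1, 0.4]
opening: 0.999
```

Emit:
drive_tool:
  deltas:
    - [0, 0, 0, 0]
    - [0, 0, 0, 0]
    - [0, 0, 0, 0]
    - [0, 0, 0, 0]
    - [0, 0, 0, 0]
    - [0, 0, 0, 0]
    - [0, 0, 0, 0]
    - [0, 0, 0, 0]
  jaw: 1
  force: 30

```text
clock: 3.48
eef_pos: [444.7, -269.5, 46.3]
tcp_rot: [3.14, 0.001, 1.314]
contact_force: [-1.5, 0.8, 6.1]
opening: 0.419
```

Emit:
drive_tool:
  deltas:
    - [0, 0, -1, 0]
    - [0, 0, -2.5, 0]
    - [0, 0, -3.3, 0]
    - [0, 0, -3.3, 0]
    - [0, 0, -3.3, 0]
    - [0, 0, 0, -0.088]
    - [0, 0, 0, -0.088]
    - [0, 0, 0, -0.088]
    - [0, 0, 0, -0.088]

```text
clock: 4.23
eef_pos: [444.2, -269.1, 180.5]
tcp_rot: [3.141, 0.001, 1.67]
contact_force: [0.3, 0.6, 0.3]
opening: 0.42
```

Emit:
drive_tool:
  deltas:
    - [0.8, 2, 0, 0]
    - [1.5, 3.4, 0, 0]
    - [1.6, 3.6, 0, 0]
    - [1.6, 3.6, 0, 0]
    - [1.6, 3.6, 0, 0]
    - [1.6, 3.4, 0, 0]
    - [1.2, 2, 0, 0]
    - [0, 1, 0, 0]
    - [0, 0, 0, 0]
    - [0, 0, 0, 0]

```text
clock: 5.07
eef_pos: [659.1, -149.4, 179.4]
tcp_rot: [-3.141, 0.0, 1.666]
contact_force: [0.1, 0.1, -1.4]
opening: 0.416
```

```bash
python3 - <<'E'
from h import *
go(666,-45.6,60)
im,d,p=grab('wrist');cv2.imwrite('pics/w2.png',im[...,::-1]);W=world(p,d);np.savez('w2.npz',im=im,d=d,W=W)
s=r.sense();print(s['opening'],s['eef_pos'])
m=(np.abs(W[...,2]-34)<4)&(W[...,0]>580)&(W[...,0]<730)
print(m.sum(),np.median(W[m][:,2]) if m.any() else 0)
E
```

```text
tool cm [10.27  1.68 11.94] pos [ 659.1 -149.4  179.4] rot [-3.141  0.     1.666] t 5.07
0.4187221328594744 [ 658.51566305 -149.82083069  179.32846667]
5506 32.46753741641035
```

View pics/w2.png

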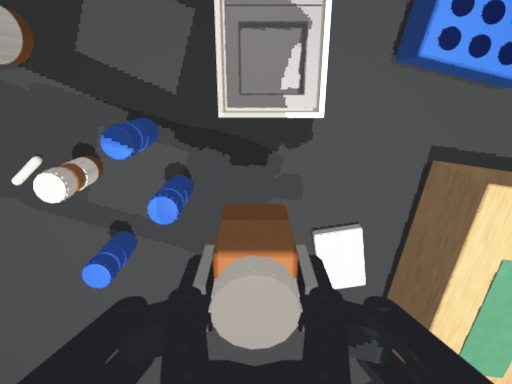

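The view shows the square well, with its opening at about (240–306, 22–95), and the square bottle held straight. I'll measure the opening from its boundary.

```bash
python3 - <<'E'
from h import *
f=np.load('w2.npz');W=f['W'];im=f['im'];p=cams.camera_params('wrist')
low=(W[...,2]<28).astype(np.uint8);low=cv2.morphologyEx(low,cv2.MORPH_OPEN,np.ones((3,3)))
k,l,s,c=cv2.connectedComponentsWithStats(low);i=l[58,272];print(s[i],c[i])
cn=cv2.findContours((l==i).astype(np.uint8),0,2)[0][0].reshape(-1,2)
P=np.array([ray(p,u,v,33)[:2] for u,v in cn],np.float32);print(cv2.minAreaRect(P))
# held bottle cap top, frame z
z=W[250:345,205:305];print(np.median(z[...,2]))
q=(np.abs(W[...,2]-np.median(W[290:310,245:265,2]))<4);q[:240]=0;k,l,s,c=cv2.connectedComponentsWithStats(q.astype(np.uint8));P=W[l==l[300,255]];print('cap',(P.max(0)+P.min(0))/2,np.ptp(P,0) if 0 else P.max(0)-P.min(0)); print(r.sense()['eef_pos'])
t=np.load('top0.npz');pt={k:t[k] for k in('fx','fy','cx','cy','R','t')};T=world(pt,t['d'])
low=(T[...,2]<27).astype(np.uint8)
k,l,s,c=cv2.connectedComponentsWithStats(low)
for n,u,v in(('L',170,154),('S',207,150),('M',245,146),('Q',283,142)):
    m=(l==l[v,u]).astype(np.uint8);cn=cv2.findContours(m,0,2)[0][0].reshape(-1,2)
    P=np.array([ray(pt,a,b,34)[:2] for a,b in cn],np.float32);print(n,m.sum(),cv2.minAreaRect(P),cv2.minEnclosingCircle(P))
E
```

```text
[ 239   23   66   71 4501] [271.20239947  57.3854699 ]
((661.62255859375, -44.13371276855469), (50.99972152709961, 50.91450500488281), 5.388948440551758)
204.82762956830032
cap [ 659.02960458 -145.71344612  204.4536925 ] [35.99744553 35.63488052  5.72696739]
[ 658.51566305 -149.82083069  179.32846667]
L 684 ((640.9442138671875, 178.2630615234375), (57.00945281982422, 60.30949020385742), 46.03887176513672) ((640.8386840820312, 177.90325927734375), 30.401485443115234)
S 311 ((647.8541259765625, 103.29119873046875), (38.200531005859375, 38.76291275024414), 62.457061767578125) ((648.49169921875, 103.92210388183594), 20.356840133666992)
M 483 ((655.2495727539062, 29.192047119140625), (47.713623046875, 47.317264556884766), 89.73321533203125) ((655.135986328125, 29.264488220214844), 25.286582946777344)
Q 633 ((662.3943481445312, -45.06749725341797), (50.47551727294922, 51.35575485229492), 5.344579219818115) ((661.4630737304688, -45.2834587097168), 35.08190155029297)
```

Emit:
drive_tool:
  deltas:
    - [2, 0.26, 0, 0]
    - [3, 0.4, 0, 0]
    - [3, 0.4, 0, 0]
    - [2, 0.2, 0, 0]
    - [0, 0, 1.5, 0]
    - [0, 0, 3, 0]
    - [0, 0, 3, 0]
    - [0, 0, 2.2, 0]
    - [0, 0, 1.2, 0]
    - [0, 0, 0.6, 0]
    - [0, 0, 0.2, 0]
    - [0, 0, 0, 0]

```text
clock: 6.12
eef_pos: [663.0, -49.0, 63.0]
tcp_rot: [3.141, 0.0, 1.665]
contact_force: [-0.0, -0.5, -0.2]
opening: 0.421
```

```bash
python3 - <<'E'
from h import *
im,d,p=grab('wrist');W=world(p,d);s=r.sense();print(s['eef_pos'],s['contact_force'])
m=W[250:300,235:275,2];print('captop',np.median(m));q=(np.abs(W[...,2]-34)<4)&(np.hypot(W[...,0]-655,W[...,1]-29)<60);print(np.median(W[q][:,2]))
E
```

```text
[663.49508339 -48.90719966  63.53689204] [ 0.30704406 -1.11481031 -0.80131411]
captop 87.94722090337143
32.49814830537059
```

Emit:
drive_tool:
  deltas:
    - [0, 0, 0.15, 0]
    - [0, 0, 0.15, 0]
    - [0, 0, 0, 0]
    - [0, 0, 0, 0]

```text
clock: 6.5
eef_pos: [663.0, -48.4, 59.7]
tcp_rot: [3.141, 0.0, 1.666]
contact_force: [0.7, -0.2, -1.6]
opening: 0.415
```

Emit:
drive_tool:
  deltas:
    - [0, 0, 0, 0]
    - [0, 0, 0, 0]
    - [0, 0, 0, 0]
    - [0, 0, 0, 0]
    - [0, 0, 0, 0]
    - [0, 0, 0, 0]
    - [0, 0, -2, 0]
    - [0, 0, -3.5, 0]
    - [0, 0, -3.5, 0]
    - [0, 0, -3, 0]
    - [0, 0, 0, 0]
  jaw: 0

```text
clock: 7.42
eef_pos: [666.4, -48.7, 186.2]
tcp_rot: [3.132, 0.002, 1.666]
contact_force: [2.5, -0.5, 0.7]
opening: 0.999
```

```bash
python3 - <<'E'
from h import *
im,d,p=grab('top');W=world(p,d);print(top(W,662,-45,86,30))
go(495.1,-158.2,180)
E
```

```text
Traceback (most recent call last):
  File "h.py", line 17, in top
    k,l,s,c=cv2.connectedComponentsWithStats(q.astype(np.uint8));i=1+np.argmax(s[1:,4]);P=W[l==i]
                                                                     ~~~~~~~~~^^^^^^^^^
ValueError: attempt to get argmax of an empty sequence
```

Emit:
drive_tool:
  deltas:
    - [-0.8, -1.6, 0, 0]
    - [-1.7, -3.3, 0, 0]
    - [-1.7, -3.3, 0, 0]
    - [-1.7, -3.3, 0, 0]
    - [-1.7, -3.3, 0, 0]
    - [-1.2, -2.5, 0, 0]
    - [-0.5, -0.8, 0, 0]
    - [0, 0, 0, 0]
    - [0, 0, 0, 0]
  jaw: 0.4

```text
clock: 8.22
eef_pos: [491.8, -158.3, 179.0]
tcp_rot: [3.141, -0.0, 1.664]
contact_force: [0.7, 0.4, -0.8]
opening: 0.603
```

```bash
python3 - <<'E'
from h import *
im,d,p=grab('top');W=world(p,d);print(top(W,662,-45,86,30))
im,d,p=grab('wrist');W=world(p,d);c=top(W,495,-158,65,30);print(c);go(c[0][0],c[0][1],48); print(r.sense()['opening'])
E
```

```text
(array([663.7, -46.9,  85.8]), array([662.8, -46.9,  86. ]), array([35.6, 33.6,  5.5]), np.int32(261))
(array([ 494.1, -156.4,   64.2]), array([ 494.4, -156.1,   64.4]), array([25.5, 24.5,  4.4]), np.int32(742))
tool cm [ 0.12  0.15 13.11] pos [ 492.7 -157.8  179.1] rot [ 3.141 -0.     1.666] t 8.32
0.5976763679344528
```

Emit:
drive_tool:
  deltas:
    - [0.25, 0.15, 2, 0]
    - [0, 0, 3, 0]
    - [0, 0, 3, 0]
    - [0, 0, 2.5, 0]
    - [0, 0, 1.7, 0]
    - [0, 0, 0.9, 0]
    - [0, 0, 0, 0]

```text
clock: 8.9
eef_pos: [492.4, -154.5, 46.2]
tcp_rot: [-3.139, -0.001, 1.667]
contact_force: [-1.2, 0.2, -0.4]
opening: 0.597
```

Emit:
drive_tool:
  deltas:
    - [0, 0, 0, 0]
    - [0, 0, 0, 0]
    - [0, 0, 0, 0]
    - [0, 0, 0, 0]
    - [0, 0, 0, 0]
    - [0, 0, 0, 0]
    - [0, 0, -1, 0]
    - [0, 0, -2.5, 0]
    - [0, 0, -3.5, 0]
    - [0, 0, -3.5, 0]
    - [0, 0, -2.5, 0]
    - [0, 0, 0, 0]
  jaw: 1

```text
clock: 9.9
eef_pos: [495.4, -156.5, 184.1]
tcp_rot: [3.134, 0.003, 1.666]
contact_force: [1.0, -0.1, -0.0]
opening: 0.291
```

Emit:
drive_tool:
  deltas:
    - [1, 0.8, 0, 0]
    - [2.5, 1.8, 0, 0]
    - [3, 2.2, 0, 0]
    - [3, 2.2, 0, 0]
    - [3, 2.2, 0, 0]
    - [3, 2.2, 0, 0]
    - [3, 2.2, 0, 0]
    - [2.7, 1.9, 0, 0]
    - [2, 1.4, 0, 0]
    - [1.2, 0.8, 0, 0]
    - [0, 0, 0, 0]
    - [0, 0, 0, 0]

```text
clock: 10.9
eef_pos: [644.9, 104.5, 177.1]
tcp_rot: [-3.139, 0.0, 1.667]
contact_force: [-0.3, -0.4, -1.0]
opening: 0.292
```

```bash
cat >> h.py <<'E'
def held(well,ht,name=None):
    im,d,p=grab('wrist');W=world(p,d);s=r.sense();e=s['eef_pos']
    if name: cv2.imwrite(name,im[...,::-1])
    q=(np.hypot(W[...,0]-e[0],W[...,1]-e[1])<35)&(W[...,2]>e[2]+5)&(W[...,2]<e[2]+40)
    zt=np.percentile(W[q][:,2],70);P=W[q&(np.abs(W[...,2]-zt)<3)]
    c,R=cv2.minEnclosingCircle(P[:,:2].astype(np.float32));print('cap',np.round(c,1),'diam',2*R,'ztop',zt,'n',len(P),'open',s['opening'],'F',s['contact_force'].round(1))
    print('bottom z',zt+1.5-ht);go(e[0]+well[0]-c[0],e[1]+well[1]-c[1],e[2]-(zt+1.5-ht)+12)
E
python3 - <<'E'
from h import *
held((648.2,103.6),66,'pics/w3.png')
E
```

```text
cap [645.  104.7] diam 69.93036651611328 ztop 209.38605531618916 n 1373 open 0.29592872332976417 F [ 0.3 -0.7 -0.3]
bottom z 144.88605531618916
tool cm [-0.14  0.31 13.29] pos [644.7 103.6 177.3] rot [-3.139e+00  1.000e-03  1.666e+00] t 10.95
```

View pics/w3.png

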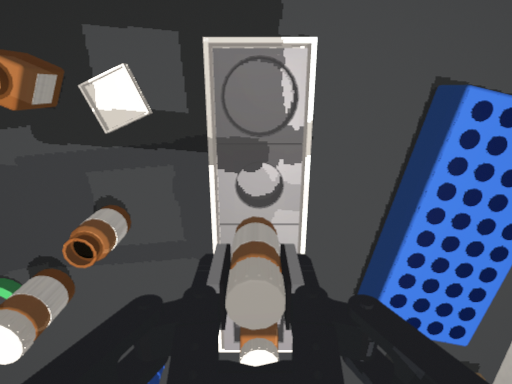

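The view shows the small bottle held upright, with its cap at (255,295), and well_small near (260,185). The cap fit caught the fingers as well, so I'll restrict it to the component at the cap pixel.

```bash
sed -i "s/    zt=np.percentile.*/    zt=np.median(W[285:305,248:264,2]);q=(q\&(np.abs(W[...,2]-zt)<4)\&(np.hypot(W[...,0]-e[0],W[...,1]-e[1]-2)<RAD)).astype(np.uint8);l=cv2.connectedComponents(q)[1];P=W[l==l[295,256]]/; s/def held(well,ht,/def held(well,ht,RAD=22,/; s/held((\(.*\),'pics/&/" h.py
python3 - <<'E'
from h import *
held((648.2,103.6),66,20)
E
```

```text
cap [644.6 106.1] diam 38.930511474609375 ztop 192.47467188058164 n 3339 open 0.2949293128909311 F [ 0.3 -0.8 -0.6]
bottom z 127.97467188058164
tool cm [-0.28  0.33 11.6 ] pos [644.7 103.1 177.6] rot [-3.14   0.     1.665] t 11.0
```

Emit:
drive_tool:
  deltas:
    - [-0.2, 0.33, 0, 0]
    - [0, 0, 1.5, 0]
    - [0, 0, 3, 0]
    - [0, 0, 3, 0]
    - [0, 0, 2, 0]
    - [0, 0, 1, 0]
    - [0, 0, 0.5, 0]
    - [0, 0, 0, 0]
    - [0, 0, 0, 0]

```text
clock: 11.75
eef_pos: [650.1, 102.2, 69.4]
tcp_rot: [3.14, -0.0, 1.665]
contact_force: [0.6, -0.5, 0.1]
opening: 0.293
```

```bash
python3 - <<'E'
from h import *
held((648.2,103.6),66,15)
im,d,p=grab('top');cv2.imwrite('pics/t3.png',cv2.resize(im[90:210,120:330,::-1],None,fx=3,fy=3))
E
```

```text
cap [650.3 104.3] diam 29.950950622558594 ztop 84.54780668746372 n 2869 open 0.293228329444179 F [-0.1 -0.7  0.3]
bottom z 20.04780668746372
tool cm [-0.05 -0.22  0.8 ] pos [650.3 102.3  69.8] rot [ 3.139 -0.     1.665] t 11.8
```

View pics/t3.png

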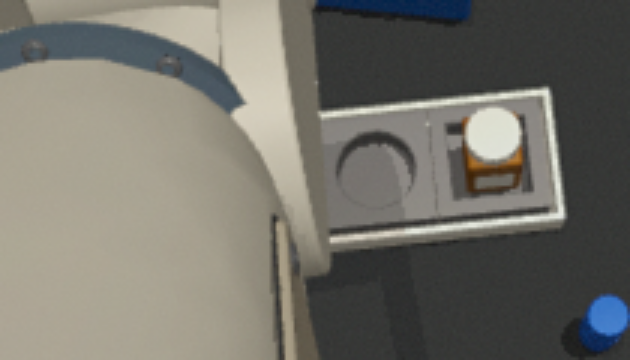

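The crop shows the square bottle standing in the square well. The arm hides the small well, so I'll go by the wrist measurements.

Emit:
drive_tool:
  deltas:
    - [0, -0.2, 0.3, 0]
    - [0, 0, 0.3, 0]
    - [0, 0, 0.15, 0]
    - [0, 0, 0, 0]
    - [0, 0, 0, 0]

```text
clock: 12.27
eef_pos: [647.3, 102.3, 61.3]
tcp_rot: [3.141, -0.0, 1.666]
contact_force: [-1.6, -0.4, 4.6]
opening: 0.293
```

```bash
python3 - <<'E'
from h import *
held((648.2,103.6),66,15)
E
```

```text
cap [647.3 104.3] diam 29.98390769958496 ztop 76.45360875745692 n 2878 open 0.29303608432264067 F [-0.8  0.7  5.8]
bottom z 11.95360875745692
tool cm [-0.08  0.08 -0.  ] pos [647.3 102.4  61.3] rot [ 3.141 -0.     1.666] t 12.32
```

Emit:
drive_tool:
  deltas:
    - [0, 0, 0, 0]
    - [0, 0, 0, 0]
    - [0, 0, 0, 0]
    - [0, 0, 0, 0]
    - [0, 0, 0, 0]
    - [0, 0, -1.5, 0]
    - [0, 0, -3.5, 0]
    - [0, 0, -3.5, 0]
    - [0, 0, -3, 0]
    - [0, 0, 0, 0]
  jaw: 0.2

```text
clock: 13.15
eef_pos: [650.8, 102.8, 182.6]
tcp_rot: [3.132, -0.001, 1.666]
contact_force: [1.4, 0.4, 0.6]
opening: 0.8
```

Emit:
drive_tool:
  deltas:
    - [1.2, -0.8, 0, 0]
    - [2.5, -1.8, 0, 0]
    - [3, -2.2, 0, 0]
    - [3, -2.2, 0, 0]
    - [3, -2.2, 0, 0]
    - [2.8, -2.1, 0, 0]
    - [1.8, -1.3, 0, 0]
    - [0.9, -0.6, 0, 0]
    - [0, 0, 0, 0]
    - [0, 0, 0, 0]

```text
clock: 13.98
eef_pos: [498.3, 270.9, 175.2]
tcp_rot: [-3.141, 0.001, 1.667]
contact_force: [0.8, -0.7, 0.5]
opening: 0.8
```

```bash
python3 - <<'E'
from h import *
im,d,p=grab('top');W=world(p,d);print(top(W,648,104,78,30));print(top(W,663,-46,86,30))
im,d,p=grab('wrist');W=world(p,d);c=top(W,498,273,73,30);print(c);go(c[0][0],c[0][1],50); print(r.sense()['opening'])
E
```

```text
(array([648.5,  99.1,  78. ]), array([648.3,  99. ,  78.2]), array([24.7, 24.7,  5.8]), np.int32(138))
(array([664.1, -47. ,  86.1]), array([662.9, -46.9,  86.1]), array([35.1, 33.7,  5.8]), np.int32(253))
(array([496.7, 276.5,  72.3]), array([497. , 277.1,  72.4]), array([35.7, 35.3,  4.6]), np.int32(1600))
tool cm [ 0.66 -0.2  12.54] pos [499.3 270.2 175.4] rot [-3.141  0.     1.665] t 14.08
0.8010278784255944
```

Emit:
drive_tool:
  deltas:
    - [0.4, -0.2, 2, 0]
    - [0, 0, 3, 0]
    - [0, 0, 3, 0]
    - [0, 0, 2.5, 0]
    - [0, 0, 1.3, 0]
    - [0, 0, 0.7, 0]
    - [0, 0, 0, 0]

```text
clock: 14.67
eef_pos: [496.2, 273.3, 49.2]
tcp_rot: [-3.139, 0.001, 1.664]
contact_force: [-0.7, 0.9, -0.2]
opening: 0.8
```

Emit:
drive_tool:
  deltas:
    - [0, 0, 0, 0]
    - [0, 0, 0, 0]
    - [0, 0, 0, 0]
    - [0, 0, 0, 0]
    - [0, 0, 0, 0]
    - [0, 0, 0, 0]
    - [0, 0, -1, 0]
    - [0, 0, -2.5, 0]
    - [0, 0, -3.5, 0]
    - [0, 0, -3.5, 0]
    - [0, 0, -2.5, 0]
    - [0, 0, 0, 0]
  jaw: 1

```text
clock: 15.67
eef_pos: [498.9, 276.3, 187.2]
tcp_rot: [3.133, -0.004, 1.666]
contact_force: [-0.5, 0.8, -0.1]
opening: 0.41
```

Emit:
drive_tool:
  deltas:
    - [-1, 0.5, 0, 0]
    - [-2.4, 1.2, 0, 0]
    - [-3.2, 1.6, 0, 0]
    - [-3.3, 1.7, 0, 0]
    - [-3.3, 1.7, 0, 0]
    - [-3.3, 1.7, 0, 0]
    - [-3.3, 1.7, 0, 0]
    - [-3, 1.5, 0, 0]
    - [-2.1, 1.1, 0, 0]
    - [-1.1, 0.6, 0, 0]
    - [0, 0, 0, 0]
    - [0, 0, 0, 0]

```text
clock: 16.67
eef_pos: [652.5, 28.1, 179.6]
tcp_rot: [-3.139, -0.001, 1.664]
contact_force: [-1.1, 1.3, -0.9]
opening: 0.416
```

```bash
python3 - <<'E'
from h import *
held((655.2,32.4),74,22)
E
```

```text
cap [652.2  30.9] diam 43.92887496948242 ztop 199.9849805845468 n 6224 open 0.41716634182520196 F [-0.6  0.3 -0.6]
bottom z 127.4849805845468
tool cm [ 0.12  0.31 11.55] pos [652.2  29.  179.9] rot [-3.140e+00 -1.000e-03  1.665e+00] t 16.72
```

Emit:
drive_tool:
  deltas:
    - [0.15, 0.2, 0, 0]
    - [0, 0, 1.5, 0]
    - [0, 0, 3, 0]
    - [0, 0, 3, 0]
    - [0, 0, 2, 0]
    - [0, 0, 1, 0]
    - [0, 0, 0.5, 0]
    - [0, 0, 0, 0]
    - [0, 0, 0, 0]

```text
clock: 17.47
eef_pos: [655.8, 30.7, 71.8]
tcp_rot: [3.14, 0.0, 1.666]
contact_force: [-0.0, 0.2, -0.8]
opening: 0.414
```

```bash
python3 - <<'E'
from h import *
held((655.2,32.4),74,20)
E
```

```text
cap [656.1  32.6] diam 39.984405517578125 ztop 92.21143318234164 n 5904 open 0.4167415950376922 F [ 0.7 -0.2 -0.3]
bottom z 19.711433182341636
tool cm [-0.01 -0.09  0.77] pos [656.1  30.6  72.3] rot [3.139 0.    1.666] t 17.52
```

Emit:
drive_tool:
  deltas:
    - [0, 0, 0.3, 0]
    - [0, 0, 0.3, 0]
    - [0, 0, 0.12, 0]
    - [0, 0, 0, 0]
    - [0, 0, 0, 0]

```text
clock: 17.93
eef_pos: [655.4, 30.1, 64.1]
tcp_rot: [3.141, 0.0, 1.666]
contact_force: [-0.7, -0.5, 4.0]
opening: 0.415
```

```bash
python3 - <<'E'
from h import *
held((655.2,32.4),74,20)
E
```

```text
cap [655.5  32.1] diam 39.97785949707031 ztop 84.47529069457465 n 5908 open 0.41492367620572573 F [-0.1  0.2  6. ]
bottom z 11.975290694574653
tool cm [ 0.03 -0.02 -0.  ] pos [655.4  30.1  64.1] rot [ 3.141 -0.     1.666] t 17.98
```

Emit:
drive_tool:
  deltas:
    - [0, 0, 0, 0]
    - [0, 0, 0, 0]
    - [0, 0, 0, 0]
    - [0, 0, 0, 0]
    - [0, 0, 0, 0]
    - [0, 0, -1.5, 0]
    - [0, 0, -3.5, 0]
    - [0, 0, -3.5, 0]
    - [0, 0, -4, 0]
    - [0, 0, -1, 0]
    - [0, 0, 0, 0]
  jaw: 0.2

```text
clock: 18.9
eef_pos: [657.4, 30.3, 202.9]
tcp_rot: [3.135, 0.0, 1.666]
contact_force: [-0.2, -0.3, 0.2]
opening: 0.8
```

Emit:
drive_tool:
  deltas:
    - [-0.3, -1.2, 0, 0]
    - [-0.7, -3, 0, 0]
    - [-0.8, -3.5, 0, 0]
    - [-0.8, -3.5, 0, 0]
    - [-0.8, -3.5, 0, 0]
    - [-0.8, -3.5, 0, 0]
    - [-0.7, -3, 0, 0]
    - [-0.4, -1.5, 0, 0]
    - [0, 0, 0, 0]
    - [0, 0, 0, 0]
  jaw: 0

```text
clock: 19.73
eef_pos: [433.6, -44.2, 197.9]
tcp_rot: [-3.141, -0.0, 1.665]
contact_force: [0.1, -0.3, 0.0]
opening: 1.004
```

```bash
python3 - <<'E'
from h import *
im,d,p=grab('top');W=world(p,d);print(top(W,648,104,78,30));print(top(W,663,-46,86,30));print(top(W,655,30,86,30))
im,d,p=grab('wrist');W=world(p,d);c=top(W,432,-46,84.5,35);print(c);go(c[0][0],c[0][1],57); print(r.sense()['opening'])
E
```

```text
(array([648.6,  99.4,  78. ]), array([648.3,  98.6,  78.1]), array([24.1, 25.3,  5.7]), np.int32(134))
(array([663.7, -47. ,  86. ]), array([662.8, -46.7,  86.2]), array([35.4, 33.7,  5.9]), np.int32(258))
(array([655.9,  29.8,  85.9]), array([655.5,  29.4,  86.2]), array([34.2, 34. ,  5.9]), np.int32(265))
(array([431. , -44.3,  84.1]), array([431.2, -43.4,  84.4]), array([45.3, 45.9,  5.2]), np.int32(2384))
tool cm [ 1.000e-02 -4.200e-01  1.413e+01] pos [435.2 -44.  198.3] rot [ 3.141 -0.     1.666] t 19.83
0.9971779310400919
```

Emit:
drive_tool:
  deltas:
    - [0, -0.25, 2, 0]
    - [0, 0, 3, 0]
    - [0, 0, 3, 0]
    - [0, 0, 3, 0]
    - [0, 0, 2, 0]
    - [0, 0, 1.1, 0]
    - [0, 0, 0, 0]

```text
clock: 20.42
eef_pos: [431.1, -43.8, 54.9]
tcp_rot: [-3.137, -0.001, 1.666]
contact_force: [-0.0, -1.1, 0.8]
opening: 1.001
```

Emit:
drive_tool:
  deltas:
    - [0, 0, 0, 0]
    - [0, 0, 0, 0]
    - [0, 0, 0, 0]
    - [0, 0, 0, 0]
    - [0, 0, 0, 0]
    - [0, 0, 0, 0]
    - [0, 0, -1, 0]
    - [0, 0, -2.5, 0]
    - [0, 0, -3.5, 0]
    - [0, 0, -3.5, 0]
    - [0, 0, -2.5, 0]
    - [0, 0, 0, 0]
  jaw: 1
  force: 40

```text
clock: 21.42
eef_pos: [434.6, -44.7, 192.6]
tcp_rot: [3.133, 0.002, 1.666]
contact_force: [1.6, -0.3, -0.5]
opening: 0.53
```

Emit:
drive_tool:
  deltas:
    - [0.8, 0.9, 0, 0]
    - [2, 2.2, 0, 0]
    - [2.4, 2.7, 0, 0]
    - [2.5, 2.8, 0, 0]
    - [2.5, 2.8, 0, 0]
    - [2.5, 2.8, 0, 0]
    - [2.5, 2.8, 0, 0]
    - [2.4, 2.7, 0, 0]
    - [1.7, 2, 0, 0]
    - [0.9, 1, 0, 0]
    - [0, 0, 0, 0]
    - [0, 0, 0, 0]

```text
clock: 22.42
eef_pos: [637.8, 179.0, 185.3]
tcp_rot: [-3.139, 0.001, 1.667]
contact_force: [0.1, 0.4, -1.4]
opening: 0.531
```

```bash
python3 - <<'E'
from h import *
held((640.9,181),86,25)
E
```

```text
cap [637.9 178.7] diam 47.7923583984375 ztop 211.37675582989033 n 9401 open 0.5326432065724782 F [ 0.3  0.1 -0.7]
bottom z 126.87675582989033
tool cm [ 0.2   0.32 11.49] pos [637.4 178.3 185.7] rot [-3.139e+00  1.000e-03  1.666e+00] t 22.47
```

Emit:
drive_tool:
  deltas:
    - [0.2, 0.2, 0, 0]
    - [0, 0, 1.5, 0]
    - [0, 0, 3, 0]
    - [0, 0, 3, 0]
    - [0, 0, 2, 0]
    - [0, 0, 0.8, 0]
    - [0, 0, 0.5, 0]
    - [0, 0, 0, 0]
    - [0, 0, 0, 0]

```text
clock: 23.22
eef_pos: [641.1, 180.4, 80.8]
tcp_rot: [3.14, -0.0, 1.665]
contact_force: [-0.2, 0.5, -1.3]
opening: 0.527
```

```bash
python3 - <<'E'
from h import *
held((640.9,181),86,25)
E
```

```text
cap [641.9 182.2] diam 49.05493927001953 ztop 106.97345795427341 n 9459 open 0.5298124478657849 F [ 0.5 -0.3 -0.8]
bottom z 22.473457954273414
tool cm [-0.11 -0.11  1.05] pos [641.3 180.6  81.1] rot [ 3.139 -0.     1.665] t 23.27
```

Emit:
drive_tool:
  deltas:
    - [-0.1, 0, 0.4, 0]
    - [0, 0, 0.4, 0]
    - [0, 0, 0.2, 0]
    - [0, 0, 0, 0]
    - [0, 0, 0, 0]

```text
clock: 23.68
eef_pos: [640.8, 179.6, 70.6]
tcp_rot: [3.141, -0.0, 1.666]
contact_force: [-1.8, -0.8, 7.0]
opening: 0.524
```

```bash
python3 - <<'E'
from h import *
held((640.9,181),86,25)
E
```

```text
cap [641.4 181.1] diam 48.984222412109375 ztop 96.68720936792131 n 9465 open 0.5274759860421457 F [-1.5 -1.   7.5]
bottom z 12.187209367921312
tool cm [-0.   -0.05  0.02] pos [640.7 179.5  70.6] rot [ 3.141 -0.     1.666] t 23.73
```

Seated. Now I'll release it, rise and move clear for a final look.

Emit:
drive_tool:
  deltas:
    - [0, 0, 0, 0]
    - [0, 0, 0, 0]
    - [0, 0, 0, 0]
    - [0, 0, 0, 0]
    - [0, 0, 0, 0]
    - [0, 0, -1.5, 0]
    - [0, 0, -3.5, 0]
    - [0, 0, -3.5, 0]
    - [0, 0, -4, 0]
    - [0, 0, -1, 0]
    - [0, 0, 0, 0]
  jaw: 0.1

```text
clock: 24.65
eef_pos: [642.6, 180.1, 208.9]
tcp_rot: [3.135, -0.001, 1.666]
contact_force: [0.8, -0.6, -0.0]
opening: 0.898
```

Emit:
drive_tool:
  deltas:
    - [-1, -2, 0, 0]
    - [-2, -3, 0, 0]
    - [-2, -3, 0, 0]
    - [-2, -3, 0, 0]
    - [-2, -3, 0, 0]
    - [-2, -3, 0, 0]
    - [-2, -3, 0, 0]
    - [-1, -2, 0, 0]
    - [0, 0, 0, 0]
    - [0, 0, 0, 0]
    - [0, 0, 0, 0]

```text
clock: 25.57
eef_pos: [435.2, 19.4, 204.2]
tcp_rot: [3.141, -0.0, 1.665]
contact_force: [-0.1, 0.7, 0.4]
opening: 0.902
```

```bash
python3 - <<'E'
from h import *
im,d,p=grab('top');W=world(p,d);cv2.imwrite('pics/t9.png',im[...,::-1])
for a in((648,104,78,30),(663,-46,86,30),(655,30,86,30),(641,178,98,35)):
    try: print(top(W,*a))
    except Exception as e: print('none',a)
im,d,p=grab('scene');cv2.imwrite('pics/s9.png',im[...,::-1])
s=r.sense();print(s['eef_pos'],s['clock'])
E
```

```text
(array([648.4,  99.2,  78.2]), array([648.2,  98.7,  78. ]), array([24.2, 25.3,  5.7]), np.int32(136))
(array([663.6, -47. ,  85.9]), array([662.9, -46.7,  86.1]), array([35.3, 33.7,  5.8]), np.int32(257))
(array([655.7,  29.7,  86. ]), array([655.9,  29.5,  86. ]), array([33.9, 33.8,  5.7]), np.int32(263))
(array([640.9, 177. ,  98.1]), array([640.1, 176.7,  98.1]), array([44.7, 45. ,  5.8]), np.int32(440))
[435.58693804  19.71664524 204.29783889] 25.6667
```

View pics/t9.png

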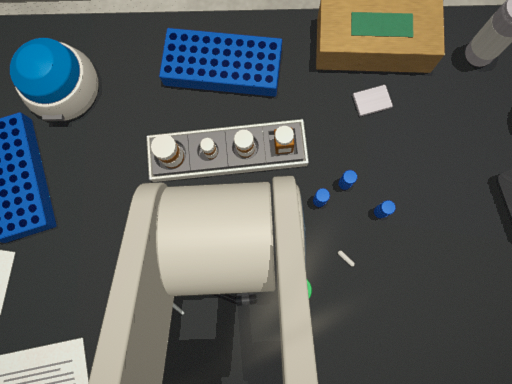

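View pics/s9.png

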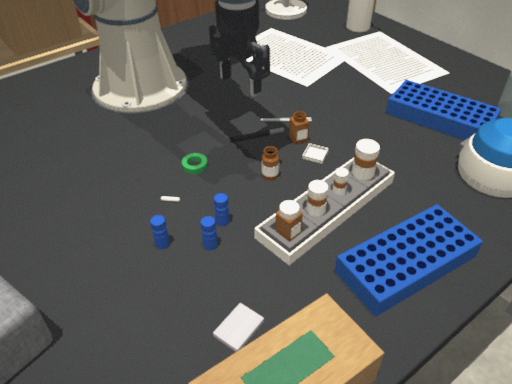

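All four bottles stand in their wells, and in the scene view both open bottles are at their original pixels (271,163) and (299,128). Every cap is at its expected standing height, and the largest offset is about 5 mm.

```bash
python3 -c "
from rig import job
print(job.sign_off())"
```

```text
the job is handed in; nothing more can be done
None
```

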